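# Sanitise a surface probe and check a sealed venison tray

### The arm

A 6-joint arm with a two-finger parallel gripper is mounted at the origin on a cart in front of the work surface, level with it; the furniture and walls round the work are solid. World frame = base frame: x ahead of the robot, y to its left, z up, the work surface at z = 0. Lengths are in mm, angles in rad, forces in N, time in s.
With the tool pointing down it reaches from about 250 to 800 mm from the base axis. Payload 8.5 kg.
Tool frame: the origin (TCP) lies on the front face of the gripper's body, between the roots of the fingers; the fingertips stand 73 mm ahead of it and the grasp point (between the pads) lies 54 mm ahead of it; z points along the fingers, y is the line along which they close (so a half turn about z gives the same grasp; the last joint's range is limited). The gripper opens to 85 mm and grips with 20 to 120 N. Pads are 22 mm wide; open, the fingers measure 114 mm over their backs; the gripper's body (76 mm by 85 mm) begins 54 mm behind the grasp point. The pads swing forward as they close: fully open they stand 13 mm farther back than shut.
Start: joints at [-1.282, 0.238, -0.013, 1.319, 0, 1.571], TCP at [149.509, -503.223, 303.876] pointing down, gripper open.
Joint ranges: [-2.66, 2.66], [-1.03, 1.9], [-1.14, 1.46], [-1.82, 2.27], [-1.45, 1.34], [-3.14, 3.14]. Speed limits (rad/s): [2.22, 2.22, 2.79, 3.14, 3.14, 3.14].

### API

Orientations are given as a unit quaternion [x, y, z, w].
In Python, from bench import robot gives the robot as it stands.
- The arm moves only by the tool play_rows, never from a script. Its argument "moves" is one flat list of numbers, 7 for each row, row after row: the closure, from -1 (fully open) to 1 (shut), then the shift along the tool's x, y, z in mm, then the turn, a rotation vector about the tool's x, y, z in degrees. A call has 1 to 10 rows; each row shifts and turns the commanded pose from where the row before left it, along the tool's axes as they then stand; what a row does not reach is not made up. A row lasts 1/10 s, in which the tool goes at most 50 mm and 8.59 degrees, less where a joint would pass 70% of its speed; a pose out of reach is approached as far as the arm can. A call with a gripper value outside its range is refused whole. The fingers move at their own pace and stop on an object; the grip force is fixed at half the most. Time passes only in rows, so rows that do not move let the fingers close. It gives the time, the measured TCP pose, the force, the opening and the grip force at its end, in the units of the state.
- robot.sense(): the state, without advancing time (a new reading comes with each control period).
- robot.capture(name): name is "side" or "top" or "wrist"; returns a dict with "frame" (400x640x3 uint8, blue, green, red), "depth" (400x640 float32, mm along the optical axis (not along the pixel's ray), 0 where there is no reading), "fx", "fy", "cx", "cy" (pixels), "k1" (the pictures are not rectified: a ray, as slopes to the right and down, at radius r is drawn at 1 + k1 r^2 times it, then the intrinsics apply), "view" (4x4, takes a point from world to camera coordinates); the wrist camera has in their place "T_tool_cam" (4x4, takes a point from camera to tool coordinates, whose origin is the TCP and whose axes are the flange's). Camera axes: x right, y down, z forward; pixel columns grow to the right and rows downward; lengths in mm; the calibration is good to about 2 mm. A picture is of the moment at which its call begins: read the wrist's pose just before it.
- robot.job_done(): hands the job in; it is judged then, once.
The state is a dict: "time_s": time; "q": joint angles; "joint_vel": joint speeds; "joint_torque": joint torques, N m; "tool_pos": TCP position; "orientation": TCP orientation; "force": force on the tool from outside, world axes, zero at the start; "moment": the same for the moment, N m; "finger_gap": opening from 0.0 (shut) to 1.0 (fully open); "gripper_force": force on a finger pad.
Only numpy, scipy, OpenCV 4.12 (cv2) and the standard library are available. Lean on these libraries where they do the work, as an engineer would, in place of code of your own. Each camera call takes 0.05 s, during which the arm holds its last target. There are 200 camera calls.

### The job

Take the surface-probe thermometer out of its leaning holder by the handle and sanitise it: press its tip into the dished cap of the push-down sanitiser dispenser until the cap is fully down, and let the cap come right up again. Then hold the probe upright on the sealed venison tray, its tip inside the red ring of the round check label and pressed so lightly that the sprung tip goes in only about half way, and keep it still there for three seconds to take the reading. Finish while still holding the probe on the label like that; never touch the dispenser with the gripper, do not push the tray about or press hard on it, and leave the onion, garlic and spice jar where they stand.

Things in the scene. Friction and masses are not known exactly. Their poses are not given: they have to be found in the camera images.
- probe: Loose surface-probe thermometer, 120 g: white handle 28 (own x) x 20 (own y) x 100 mm with blue band, thin steel stem, sprung copper foot. Own z runs from foot to handle top. Origin: on the axis, 30 mm below the handle top, 70 mm above the handle's lower end, 126 mm above the free foot; grip here, across the 20 mm (own y), along the handle. Starts in the holder, leaning 0.35 to 0.40 rad.
- sprung_tip (a joint): How far the sprung foot is pushed into the probe, m: 0 free, 0.008 fully in. Spring: starts to give at about 0.5 N, 2.1 N half way, 3.7 N fully in; beyond that it is rigid.
- foot (a point): Centre of the underside of the probe's copper foot (disc 12 mm across, 4 mm thick); moves with the sprung tip. Own z along the probe as for the probe.
- holder: Fixed grey holder, base 104 x 80 x 8 mm, with a leaning socket 40 x 32 mm outside, 28 mm deep, highest edge 107 mm up. Origin: worktop level under it, z up. Socket axis leans 0.35 rad towards own -x (roughly to the robot). The handle sits in it with 1 mm play, lower end on a ledge 72 mm up, stem and foot hanging through a slot. Draw the probe out about 90 mm straight along its own z.
- dispenser: Fixed sanitiser dispenser: white round bottle 70 mm across with a blue label and a blue collar, a steel dished cap on top, 107 mm high in all. Origin: centre of its underside, z up.
- sanitiser_cap (a joint): How far the dispenser's cap is pressed down, m: 0 up, 0.008 fully down (counts from 0.0065). Spring: gives from 2.4 N, fully down at 7.2 N; rises by itself when let go. The probe's tip is the weaker spring and goes fully in before the cap is down.
- dish (a point): Centre of the inner floor of the dished cap, 100 mm above the worktop when up; moves with the cap. The floor is flat for about 11 mm round it, then slopes to a rim 50 mm across outside and 7 mm higher than the floor.
- pack: Loose sealed tray, 0.55 kg: black plastic, 190 (x) x 144 (y) x 56 mm, raw venison seen through the flat, taut, unyielding clear film on top, with a round white check label. Origin: centre of the underside, z up.
- label (a point): Centre of the check label on the film, 56 mm above the worktop, 20 mm towards own -x and 16 mm towards own +y from the tray's middle (tray's own axes), z up. White disc 36 mm across with a red ring (28 mm inside diameter) and a small red dot in the middle.
- onion: Brown onion, 78 x 79 x 85 mm, loose. Origin at its underside.
- garlic: Head of garlic, 48 x 50 x 51 mm, loose. Origin at its underside.
- spice_jar: Spice jar with a black lid, green on top, 44 mm across and 105 mm high, loose. Origin at its foot.

How it is judged (in metres and radians):
On the way, in this order (a step that is already met when the one before it is completed fails the run):
1. the dispenser's cap is pressed fully down with the probe's tip (value of joint sanitiser_cap above 0.0065 m and contact force between probe and dispenser above 1 N and distance between foot and dish below 0.02 m and contact force between the fingers and probe above 1 N), for 0.15 s.
2. the cap has come up again and the probe is clear of it (contact force between probe and holder below 0.1 N and contact force between probe and dispenser below 0.1 N and value of joint sanitiser_cap below 0.001 m), for 0.1 s.
3. the probe is held still and upright on the label, its tip about half in, for the reading (contact force between the fingers and probe above 1 N and horizontal distance between foot and label below 0.008 m and z of foot in the frame of label below 0.003 m and value of joint sprung_tip between 0.002 and 0.0065 m and angle between probe's own z axis and vertical below 0.1 rad and contact force between probe and pack above 0.4 N and linear speed of probe below 0.02 m/s), for 2.5 s.
At the end, for the whole second after the job is handed in: Gripped probe stands on the tray's label: foot centre within 8 mm of the label's centre and on the film, sprung tip in by 2 to 6.5 mm (of 8), probe within 0.10 rad of vertical, still, clear of holder and dispenser; cap up; tray shifted less than 15 mm (all of step 2 and all of step 3 and distance of pack from where it was at the start of the episode below 0.015 m); the arm keeps its last pose, push and grip.
It fails at once if the onion, garlic or spice jar is moved (more than 20 mm) (distance of any of onion, garlic, spice_jar from where it was at the start of the episode above 0.02 m).
It fails at once if the gripper touches the dispenser (contact force between any of the arm, the fingers and dispenser above 0.5 N).
It fails at once if the tray is pushed about (more than 20 mm) (distance of pack from where it was at the start of the episode above 0.02 m).
It fails at once if the probe is pressed hard on the tray (over 10 N) (contact force between probe and pack above 10 N).
It also fails if it takes over 70 s, if anything falls off the work surface, if the arm or the gripper's body presses on something with over 40 N, if the wrist force passes 120 N, or if a joint passes its speed limit or range.

## Working session

There is one attempt and no reset: what is moved stays moved. The work goes in short steps, Python scripts to look and compute and a tool call to move; the robot and the scene stay as the last step left them, time stands still between calls to the robot, and variables do not carry over. Pictures are saved under pics/ and viewed, at most 12 in all, crops included, and the job is handed in when it is done.

Besides the shell and the picture viewer there is one more tool, called after ">>>" as name(argument=value, ...) on one line, values as JSON. play_rows: Moves the arm, as the interface text tells. Its arguments: {"type":"object","properties":{"moves":{"type":"array"}},"required":["moves"]}

```bash
ls; mkdir -p pics; cat > h.py <<'E'
import numpy as np, cv2
from scipy.spatial.transform import Rotation as R
from bench import robot
def world(c, T=None):
    """per-pixel world points (400,640,3), mm"""
    K=np.array([[c['fx'],0,c['cx']],[0,c['fy'],c['cy']],[0,0,1]]);h,w=c['depth'].shape
    uv=np.stack(np.meshgrid(np.arange(w),np.arange(h)),-1).reshape(-1,1,2).astype(float)
    s=cv2.undistortPoints(uv,K,np.array([c['k1'],0,0,0.]))[:,0]
    d=c['depth'].reshape(-1,1)
    p=np.hstack([s*d,d,np.ones_like(d)])
    M=np.linalg.inv(c['view']) if T is None else T
    return (p@np.asarray(M).T)[:,:3].reshape(h,w,3)
def tool():
    s=robot.sense();T=np.eye(4);T[:3,:3]=R.from_quat(s['orientation']).as_matrix();T[:3,3]=s['tool_pos'];return T
E
python3 - <<'E'
from h import *
import pickle
for n in ('side','top'):
    c=robot.capture(n);pickle.dump(c,open(n+'.pkl','wb'));cv2.imwrite(f'pics/{n}.png',c['frame'])
s=robot.sense();print(s)
E
```

```text
pics
{'time_s': 0.1, 'q': array([-1.28197236e+00,  2.38730019e-01, -1.41690897e-02,  1.31921192e+00,
        1.09118988e-05,  1.57078102e+00]), 'joint_vel': array([-0.00044082, -0.0004482 ,  0.00184305,  0.00101207, -0.00064024,
       -0.00107023]), 'joint_torque': array([ 6.32154733e-04, -5.39718497e+01,  3.47000206e+01,  1.34083026e-02,
       -6.16232612e-06,  8.23871915e-06]), 'tool_pos': array([ 149.45494623, -502.98197924,  303.3373495 ]), 'orientation': array([ 9.89589384e-01,  1.43918095e-01, -8.91958438e-05, -6.51295892e-04]), 'force': array([0.17984452, 0.56375334, 0.55805801]), 'moment': array([ 0.0249837 , -0.01117036, -0.05141114]), 'gripper_force': 0.0, 'finger_gap': 0.9974677421735485}
```

View pics/top.png

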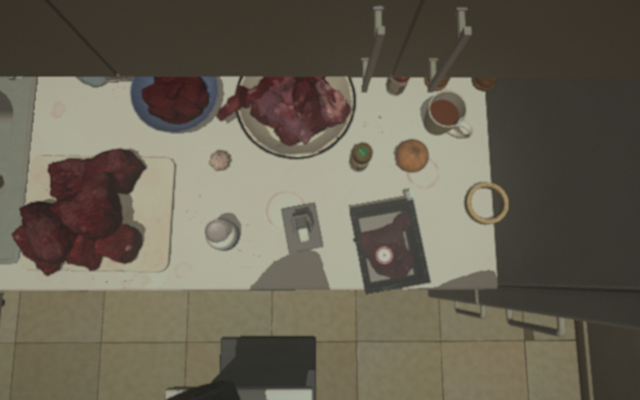

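View pics/side.png

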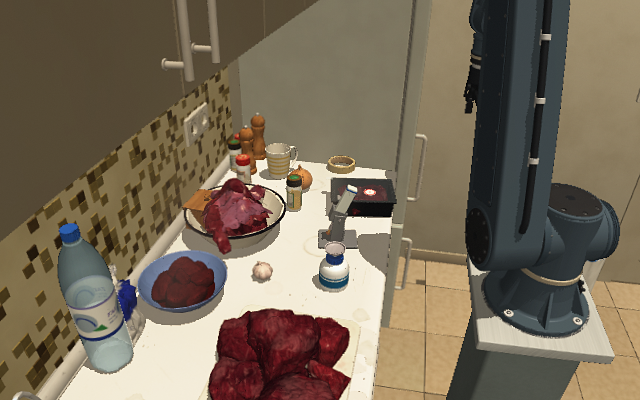

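The top view shows the dispenser at about (221,234), the holder and probe at (302,228), the tray at (390,245) with its label at (384,256), the jar at (362,154), the onion at (412,155) and the garlic at (220,160). The side view shows the probe's white handle leaning in the holder at about (343,205).

```bash
python3 - <<'E'
from h import *
import pickle
for n in ('top','side'):
    c=pickle.load(open(n+'.pkl','rb'));W=world(c);np.save(n+'W.npy',W)
    print(n,c['fx'],c['k1'],np.linalg.inv(c['view'])[:3,3].round())
    if n=='top':
        for k,(u,v) in dict(disp=(218,229),probe=(302,228),label=(384,256),jar=(362,150),onion=(412,155),garlic=(220,160),table=(340,200)).items(): print(k,W[v,u].round(1))
        im=c['frame'][195:300,195:440]
        cv2.imwrite('pics/topc.png',cv2.resize(im,None,fx=3.2,fy=3.2,interpolation=cv2.INTER_CUBIC))
        for name,(a,b,cc,d) in dict(disp=(195,210,250,255),holder=(275,195,330,260),pack=(340,185,440,300)).items():
            P=W[b:d,a:cc].reshape(-1,3);
            for zlo,zhi in ((5,12),(15,50),(50,62),(62,95),(95,112),(112,150),(150,250)):
                Q=P[(P[:,2]>zlo)&(P[:,2]<zhi)]
                if len(Q)>3: print(name,zlo,zhi,len(Q),Q.mean(0).round(1),Q.min(0).round(),Q.max(0).round())
E
```

```text
top 482.7164379524068 -0.006129418140124357 [ 386. -154. 1104.]
disp [488.3  35.1  96.2]
probe [ 482.9 -141.1  165.3]
label [ 433.1 -316.9   56.1]
jar [ 655.6 -268.1  107. ]
onion [ 654.1 -382.9   70.3]
garlic [651.3  46.6  36.1]
table [ 564.3 -226.7    3.6]
disp 5 12 14 [495.4  25.5   7.2] [450.  -2.   5.] [541.  89.  11.]
disp 15 50 91 [470.1  14.9  35. ] [448.   3.  16.] [514.  72.  50.]
disp 50 62 182 [476.2  26.7  56.7] [449.   4.  50.] [517.  71.  62.]
disp 62 95 191 [477.1  24.9  65.7] [453.   8.  62.] [514.  61.  95.]
disp 95 112 441 [483.3  39.  101.9] [459.  14.  95.] [506.  62. 111.]
holder 5 12 980 [ 498.9 -137.9    7.9] [ 431. -201.    5.] [574. -78.  12.]
holder 62 95 143 [ 502.8 -136.8   87.3] [ 478. -159.   67.] [ 529. -117.   95.]
holder 95 112 118 [ 507.5 -135.8  101.7] [ 484. -153.   95.] [ 521. -119.  112.]
holder 112 150 56 [ 496.7 -137.9  132. ] [ 487. -149.  114.] [ 505. -128.  150.]
holder 150 250 162 [ 472.3 -142.6  163.4] [ 458. -155.  151.] [ 490. -131.  171.]
pack 5 12 48 [ 509.1 -353.2    5.7] [ 366. -448.    5.] [ 597. -226.    8.]
pack 15 50 12 [ 445.1 -294.1   37.5] [ 361. -384.   18.] [ 521. -254.   50.]
pack 50 62 5820 [ 456.9 -328.3   56. ] [ 353. -414.   50.] [ 576. -243.   62.]
pack 62 95 4 [ 456.9 -322.5   62.3] [ 378. -353.   62.] [ 513. -294.   63.]
side 463.81602764677683 -0.1236494978894599 [371. 873. 744.]
```

View pics/topc.png

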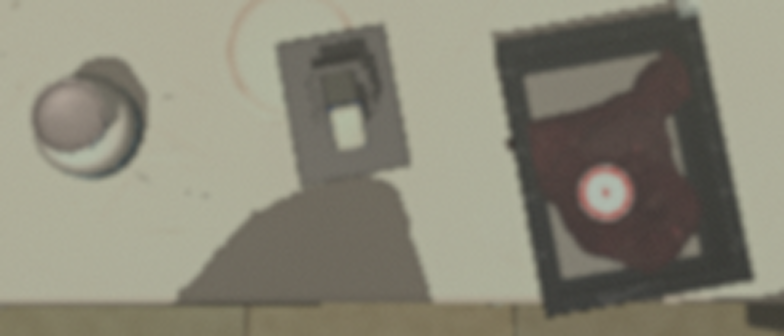

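The enlarged top view shows the holder base with corners near (277,45), (385,25), (410,163) and (302,187). The white handle top is at (348,128), the tray label at (605,192), and the dispenser dish at (75,117). The holder and tray are both turned about 0.18 rad. Next I move to a viewing pose along the probe axis.

```bash
cat >> h.py <<'E'
def plan(p, tz, yaw, mm=30., deg=8.):
    """rows: turn on the spot, then straight shift, to TCP p with tool z along tz and tool x in the vertical plane of yaw"""
    tz=np.array(tz,float);tz/=np.linalg.norm(tz)
    y=np.cross(tz,[np.cos(yaw),np.sin(yaw),0]);y/=np.linalg.norm(y)
    G=np.column_stack([np.cross(y,tz),y,tz]);T=tool()
    rv=R.from_matrix(T[:3,:3].T@G).as_rotvec(degrees=True);d=G.T@(np.array(p)-T[:3,3])
    n=int(np.ceil(np.linalg.norm(rv)/deg));m=int(np.ceil(np.linalg.norm(d)/mm))
    print('at',T[:3,3].round(1),'turn',rv.round(2),n,'rows of',(rv/max(n,1)).round(2),'| shift',d.round(1),m,'rows of',(d/max(m,1)).round(2))
def axis(lean,yaw): return np.array([-np.sin(lean)*np.cos(yaw),-np.sin(lean)*np.sin(yaw),np.cos(lean)])
E
python3 - <<'E'
from h import *
W=np.load('topW.npy')
P=W[185:300,340:440].reshape(-1,3);Q=P[(P[:,2]>50)&(P[:,2]<62)][:,:2].astype(np.float32)
print('pack',cv2.minAreaRect(Q))
P=W[195:260,275:330].reshape(-1,3);Q=P[(P[:,2]>5)&(P[:,2]<12)][:,:2].astype(np.float32)
print('base',cv2.minAreaRect(Q))
u=axis(.36,.18);plan(np.array([472,-142,163])+u*200,-u,.18)
E
```

```text
pack ((464.49908447265625, -328.1819152832031), (203.97921752929688, 146.79318237304688), 9.618435859680176)
base ((503.7880859375, -139.8858184814453), (118.9637451171875, 140.94442749023438), 86.82201385498047)
at [ 149.5 -503.   303.3] turn [-1.2  20.61  6.15] 3 rows of [-0.4   6.87  2.05] | shift [ 308.  -297.4   65.9] 15 rows of [ 20.54 -19.83   4.39]
```

>>> play_rows(moves=[-1,0,0,0,-0.4,6.9,2,-1,0,0,0,-0.4,6.9,2,-1,0,0,0,-0.4,6.8,2.1,-1,31,-30,6.5,0,0,0,-1,31,-30,6.5,0,0,0,-1,31,-30,6.5,0,0,0,-1,31,-30,6.5,0,0,0,-1,31,-30,6.5,0,0,0,-1,31,-30,6.5,0,0,0,-1,31,-30,6.5,0,0,0])

```text
time_s: 1.1
tool_pos: [327.7, -255.6, 337.5]
orientation: [0.98, 0.089, 0.178, -0.016]
force: [0.8, -0.8, 0.1]
finger_gap: 0.998
gripper_force: 0.0
```

>>> play_rows(moves=[-1,31,-30,6.5,0,0,0,-1,31,-30,6.5,0,0,0,-1,29,-27,7,0,0,0,-1,0,0,0,0,0,0,-1,0,0,0,0,0,0,-1,0,0,0,0,0,0])

```text
time_s: 1.7
tool_pos: [401.8, -155.4, 350.4]
orientation: [0.98, 0.089, 0.178, -0.016]
force: [-0.4, 0.4, 0.3]
finger_gap: 1.0
gripper_force: 0.0
```

```bash
python3 - <<'E'
from h import *
import pickle
T=tool();c=robot.capture('wrist');c['T']=T;pickle.dump(c,open('w1.pkl','wb'));cv2.imwrite('pics/w1.png',c['frame'])
print(T.round(3),c['T_tool_cam'])
E
```

```text
[[ 9.21000e-01  1.79000e-01  3.46000e-01  4.01786e+02]
 [ 1.68000e-01 -9.84000e-01  6.20000e-02 -1.55447e+02]
 [ 3.51000e-01  1.00000e-03 -9.36000e-01  3.50351e+02]
 [ 0.00000e+00  0.00000e+00  0.00000e+00  1.00000e+00]] [[ 1.49921715e-04 -9.55872804e-01 -2.93780804e-01  7.63729279e+01]
 [ 9.99999988e-01  1.52723036e-04  1.34042676e-05  4.23788202e-01]
 [ 3.20543214e-05 -2.93780802e-01  9.55872815e-01 -7.04441761e+01]
 [ 0.00000000e+00  0.00000000e+00  0.00000000e+00  1.00000000e+00]]
```

View pics/w1.png

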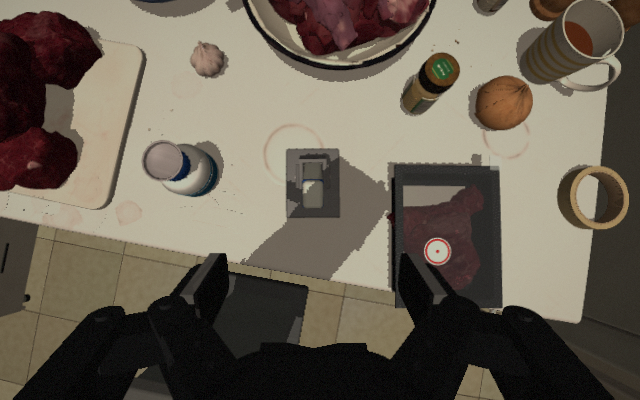

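The wrist view shows the handle at (313,185), square to the picture, so the yaw is about right. The dish is at (165,160), the label dot at (437,251), the jar at (440,72) and the onion at (503,103).

```bash
python3 - <<'E'
from h import *
import pickle
c=pickle.load(open('w1.pkl','rb'));W=world(c,c['T']@c['T_tool_cam']);np.save('w1W.npy',W)
im=c['frame'].astype(int)
print('label pt',W[251,437].round(1),W[240,437].round(1))
# red ring centroid
sub=(slice(232,272),slice(417,458));b,g,r=[im[sub][...,i] for i in range(3)]
L=(b>110)&(g>100)|((r>110)&(r>g+50));P=W[sub][L];print('label',L.sum(),P.mean(0).round(1),((P.min(0)+P.max(0))/2).round(1),np.ptp(P,0).round(1))
T=np.load('topW.npy');ct=pickle.load(open('top.pkl','rb'))['frame'].astype(int);sub=(slice(245,267),slice(372,396));b,g,r=[ct[sub][...,i] for i in range(3)]
L=(b>110)&(g>100)|((r>110)&(r>g+50));P=T[sub][L];print('label top',L.sum(),P.mean(0).round(1),((P.min(0)+P.max(0))/2).round(1),np.ptp(P,0).round(1))
for n,X,s in (('w',W,(slice(130,200),slice(130,230))),('t',T,(slice(210,255),slice(195,250)))):
    P=X[s].reshape(-1,3);P=P[(P[:,2]>95)&(P[:,2]<115)]
    print('dish',n,len(P),cv2.minEnclosingCircle(P[:,:2].astype(np.float32)),P.mean(0).round(1),np.median(P[P[:,2]<102,2]))
    H=P[P[:,2]>104];print('  rim',len(H),cv2.minEnclosingCircle(H[:,:2].astype(np.float32)))
P=W[140:220,280:345].reshape(-1,3)
for lo,hi in ((5,12),(62,95),(95,112),(112,125),(125,140),(140,150),(150,160),(160,175)):
    Q=P[(P[:,2]>lo)&(P[:,2]<hi)]
    if len(Q)>3: print(lo,len(Q),Q.mean(0).round(1),Q.min(0).round(1),Q.max(0).round(1),cv2.minAreaRect(Q[:,:2].astype(np.float32)))
print(W[170:206:3,313].round(1))
c1=c['frame'][130:240,260:380];cv2.imwrite('pics/w1c.png',cv2.resize(c1,None,fx=5,fy=5,interpolation=cv2.INTER_CUBIC))
E
```

```text
label pt [ 436.4 -315.    58. ] [ 450.6 -313.6   56.2]
label 589 [ 436.5 -313.5   61.5] [ 436.5 -240.6  249.3] [ 35.3 186.3 387.7]
label top 168 [ 435.8 -316.7   56.6] [ 436.4 -316.8   57.5] [32.2 30.9 10.2]
dish w 1336 ((483.2683410644531, 38.403099060058594), 25.10276222229004) [484.5  40.6 103.3] 101.06746865259146
  rim 427 ((483.2683410644531, 38.403099060058594), 25.10276222229004)
dish t 441 ((482.8442077636719, 38.100547790527344), 24.513246536254883) [483.3  39.  101.9] 99.89967929354327
  rim 122 ((482.8442077636719, 38.100547790527344), 24.513246536254883)
5 2113 [ 498.3 -138.8    8.8] [ 444.9 -184.7    5.1] [560.7 -90.2  12. ] ((502.93841552734375, -137.8880615234375), (104.26826477050781, 78.5205078125), 10.603991508483887)
62 302 [ 504.6 -135.9   88.8] [ 478.8 -159.6   71.7] [ 530.1 -115.3   95. ] ((504.80560302734375, -136.55929565429688), (47.54377365112305, 43.70707321166992), 10.527139663696289)
95 390 [ 508.8 -136.3  102.2] [ 479.7 -155.2   95. ] [ 523.8 -118.4  111.7] ((502.04168701171875, -137.18873596191406), (39.63368225097656, 31.752992630004883), 11.035435676
[... 492 characters left out ...]
404159545898, 19.49809455871582), 13.413250923156738)
150 63 [ 480.4 -141.8  156. ] [ 458.4 -154.6  150. ] [ 492.7 -131.1  160. ] ((475.8353271484375, -142.416259765625), (32.63172149658203, 19.59309196472168), 10.366138458251953)
160 599 [ 473.4 -142.6  165.7] [ 458.4 -153.7  160. ] [ 488.6 -130.6  171.2] ((473.5406494140625, -142.37620544433594), (28.24602508544922, 20.245773315429688), 10.452839851379395)
[[ 500.5 -137.9  128.5]
 [ 495.1 -138.9  142.3]
 [ 490.3 -139.8  154.3]
 [ 485.9 -140.6  165.2]
 [ 482.4 -141.2  170.1]
 [ 479.7 -141.7  169.3]
 [ 477.  -142.2  168.6]
 [ 474.4 -142.7  166.8]
 [ 471.6 -143.2  166.4]
 [ 468.9 -143.7  165.4]
 [ 466.2 -144.2  164.2]
 [ 463.4 -144.7  162.8]]
```

View pics/w1c.png

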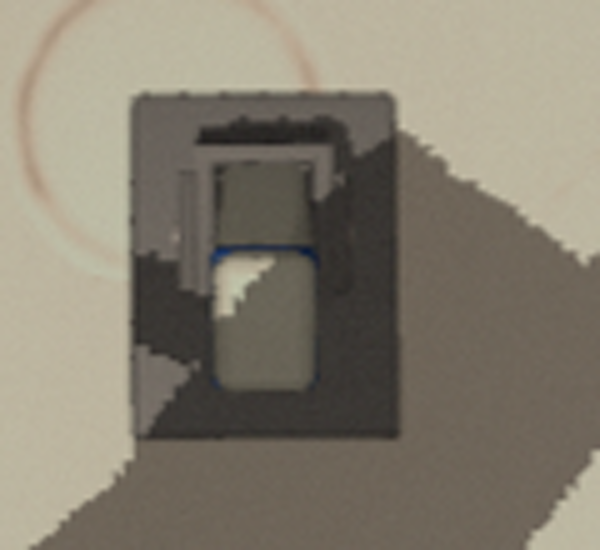

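```bash
python3 - <<'E'
from h import *
u=axis(.372,.184);o=np.array([473.5,-142.4,166.5])-30*u;print(o)
plan(o+94*u,-u,.184);plan(o+54*u,-u,.184)
E
```

```text
[ 484.22031171 -140.40489625  138.55193248]
at [ 401.7 -155.8  350.4] turn [ 0.14  0.73 -0.23] 1 rows of [ 0.14  0.73 -0.23] | shift [ 1.200e+00 -1.000e-01  1.339e+02] 5 rows of [ 2.400e-01 -1.000e-02  2.677e+01]
at [ 401.7 -155.8  350.4] turn [ 0.14  0.73 -0.23] 1 rows of [ 0.14  0.73 -0.23] | shift [ 1.200e+00 -1.000e-01  1.739e+02] 6 rows of [ 2.000e-01 -1.000e-02  2.898e+01]
```

>>> play_rows(moves=[-1,0,0,0,0.1,0.7,-0.2,-1,0.6,0,33,0,0,0,-1,0.6,0,33,0,0,0,-1,0,0,33,0,0,0,-1,0,0,20,0,0,0,-1,0,0,15,0,0,0,-1,0,0,0,0,0,0,-1,0,0,0,0,0,0,-1,0,0,0,0,0,0])

```text
time_s: 2.65
tool_pos: [451.4, -146.6, 227.3]
orientation: [0.978, 0.09, 0.185, -0.016]
force: [0.7, -0.1, 0.3]
finger_gap: 1.0
gripper_force: 0.0
```

```bash
python3 - <<'E'
from h import *
u=axis(.372,.184);o=np.array([473.5,-142.4,166.5])-30*u
T=tool();c=robot.capture('wrist');W=world(c,T@c['T_tool_cam'])
P=W.reshape(-1,3);q=(np.linalg.inv(T)@np.c_[P,np.ones(len(P))].T).T[:,:3]
m=(abs(q[:,0])<25)&(abs(q[:,1])<16)&(q[:,2]>30)&(q[:,2]<160)&(P[:,2]>112)
Q=q[m];print(len(Q))
for a in range(40,140,10):
    S=Q[(Q[:,2]>=a)&(Q[:,2]<a+10)]
    if len(S)>20: print(a,len(S),S.min(0).round(1),S.max(0).round(1))
plan(o+54*u,-u,.184)
E
```

```text
2970
60 1804 [-18.4 -10.4  62.7] [10.4 10.  70. ]
70 289 [-18.2 -10.6  70.1] [10.5 10.1 79.9]
80 235 [  6.  -10.2  80. ] [10.7  9.7 89.9]
90 213 [  6.3 -10.3  90.1] [10.9  9.7 99.9]
100 167 [  6.8 -10.1 100. ] [ 11.    9.6 110. ]
110 156 [  6.4 -10.3 110. ] [ 11.3   9.7 119.9]
120 106 [  7.1 -10.3 120.1] [ 11.4   9.5 128.2]
at [ 451.4 -146.5  227.4] turn [ 0.09 -0.09  0.03] 1 rows of [ 0.09 -0.09  0.03] | shift [-1.2 -0.  40.9] 2 rows of [-6.000e-01 -2.000e-02  2.043e+01]
```

>>> play_rows(moves=[-1,-4,-0.2,0,0,0.7,0,-1,0,0,20,0,0,0,-1,0,0,20,0,0,0,-1,0,0,0,0,0,0,1,0,0,0,0,0,0,1,0,0,0,0,0,0,1,0,0,0,0,0,0,1,0,0,0,0,0,0,1,0,0,0,0,0,0,1,0,0,0,0,0,0])

```text
time_s: 3.7
tool_pos: [462.5, -143.7, 188.4]
orientation: [0.977, 0.091, 0.191, -0.017]
force: [-2.5, 0.7, 5.2]
finger_gap: 0.227
gripper_force: 58.6
```

>>> play_rows(moves=[1,0,0,0,0,0,0,1,0,0,0,0,0,0,1,0,0,0,0,0,0,1,0,0,0,0,0,0])

```text
time_s: 4.1
tool_pos: [462.6, -143.8, 188.4]
orientation: [0.977, 0.091, 0.191, -0.017]
force: [-3.8, 0.8, 6.2]
finger_gap: 0.223
gripper_force: 58.6
```

>>> play_rows(moves=[1,0,0,-4,0,0,0,1,0,0,-8,0,0,0,1,0,0,-13,0,0,0,1,0,0,-15,0,0,0,1,0,0,-15,0,0,0,1,0,0,-15,0,0,0,1,0,0,-15,0,0,0,1,0,0,-15,0,0,0,1,0,0,-15,0,0,0,1,0,0,-5,0,0,0])

```text
time_s: 5.1
tool_pos: [417.7, -152.1, 300.6]
orientation: [0.977, 0.091, 0.191, -0.017]
force: [-0.1, -0.3, -1.4]
finger_gap: 0.228
gripper_force: 58.9
```

```bash
python3 - <<'E'
from h import *
import pickle
T=tool();c=robot.capture('wrist');c['T']=T;pickle.dump(c,open('w2.pkl','wb'));cv2.imwrite('pics/w2.png',c['frame'])
print(robot.sense()['finger_gap'],robot.sense()['force'])
z=np.array([0,0,1.]);plan(T[:3,3]+[0,0,20],[0,0,-1],.184)
E
```

```text
0.23100270864258932 [-0.03463711 -0.12446877 -1.17125489]
at [ 417.8 -152.1  300.6] turn [  0.11 -22.1    0.04] 3 rows of [ 0.04 -7.37  0.01] | shift [ -0.1  -0.1 -20. ] 1 rows of [ -0.13  -0.05 -20.01]
```

View pics/w2.png

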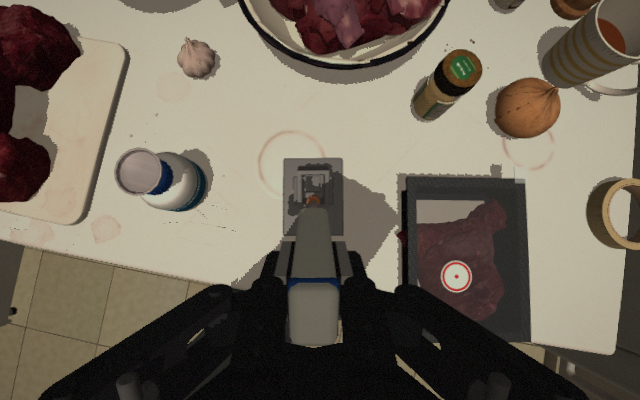

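The probe is out and gripped, with the foot visible at (313,202). Next I lift and turn it upright.

>>> play_rows(moves=[1,0,0,-15,0,0,0,1,0,0,-15,0,0,0,1,0,0,0,0,-5.5,0,1,0,0,0,0,-5.5,0,1,0,0,0,0,-5.5,0,1,0,0,0,0,-5.6,0,1,0,0,0,0,0,0,1,0,0,0,0,0,0])

```text
time_s: 5.95
tool_pos: [407.4, -153.7, 326.0]
orientation: [0.996, 0.093, -0.0, -0.0]
force: [0.5, -0.3, -2.0]
finger_gap: 0.227
gripper_force: 58.9
```

```bash
python3 - <<'E'
from h import *
import pickle
T=tool();c=robot.capture('wrist');c['T']=T;pickle.dump(c,open('w3.pkl','wb'))
W=world(c,c['T_tool_cam'])
q=W.reshape(-1,3)
m=(abs(q[:,0])<40)&(abs(q[:,1])<13)&(q[:,2]>15)&(q[:,2]<200)&(c['depth'].ravel()>0)
Q=q[m]
for a in range(20,200,10):
    S=Q[(Q[:,2]>=a)&(Q[:,2]<a+10)]
    if len(S)>5: print(a,len(S),np.median(S,0).round(1),S.min(0).round(1),S.max(0).round(1))
# project foot candidate points to pixel
Ti=np.linalg.inv(c['T_tool_cam'])
for p in ([0,0,180],[-3,0,180],[0,0,24],[14,0,24],[14,0,124]):
    p=(Ti@np.r_[p,1])[:3];K=np.array([[c['fx'],0,c['cx']],[0,c['fy'],c['cy']],[0,0,1]])
    print(cv2.projectPoints(p[None],np.zeros(3),np.zeros(3),K,np.array([c['k1'],0,0,0]))[0].ravel().round(1))
cv2.imwrite('pics/w3c.png',cv2.resize(c['frame'][170:350,240:390],None,fx=3.3,fy=3.3,interpolation=cv2.INTER_CUBIC))
plan([483,38.3,335],[0,0,-1],.184)
E
```

```text
20 3525 [ 3.   0.4 24.1] [-15.5 -13.   20. ] [14.1 13.  30. ]
30 968 [12.2 -0.  34.6] [ -9.9 -12.9  30. ] [13.7 13.  40. ]
40 672 [12.4 -0.1 44.8] [  8.8 -13.   40. ] [13.5 12.9 50. ]
50 525 [12.5 -0.1 54.6] [  9.4 -13.   50. ] [13.6 12.9 60. ]
60 435 [12.6  0.4 64.7] [  9.5 -13.   60. ] [13.8 13.  70. ]
70 262 [12.9  0.4 75. ] [ 9.1 -9.1 70.1] [13.9 10.4 80. ]
80 220 [13.1  0.9 84.8] [ 9.5 -9.3 80. ] [14.  10.5 90. ]
90 194 [13.2  0.7 94.7] [ 9.5 -9.2 90. ] [ 13.9  10.5 100. ]
100 162 [ 13.3   0.4 104.7] [  9.2  -9.4 100.1] [ 14.1  10.6 109.9]
110 130 [ 13.4   0.7 114.1] [  9.8  -9.2 110. ] [ 14.   10.5 119.4]
150 62 [  4.4   0.7 153.6] [  1.9  -4.5 150.4] [  5.5   5.2 159.8]
160 11 [  4.7   0.3 161.4] [  0.9  -4.7 160.1] [  5.7   5.3 163.5]
170 80 [  3.4   0.3 175.5] [ -1.1  -5.  170.1] [  6.2   6.5 179.2]
[312.6 200.6]
[312.6 203.8]
[312.  317.4]
[311.9 286.2]
[312.5 204.7]
at [ 407.  -153.7  326.3] turn [ 0.   -0.01  0.06] 1 rows of [ 0.   -0.01  0.06] | shift [ 109.9 -174.9   -8.7] 7 rows of [ 15.7  -24.98  -1.25]
```

View pics/w3c.png

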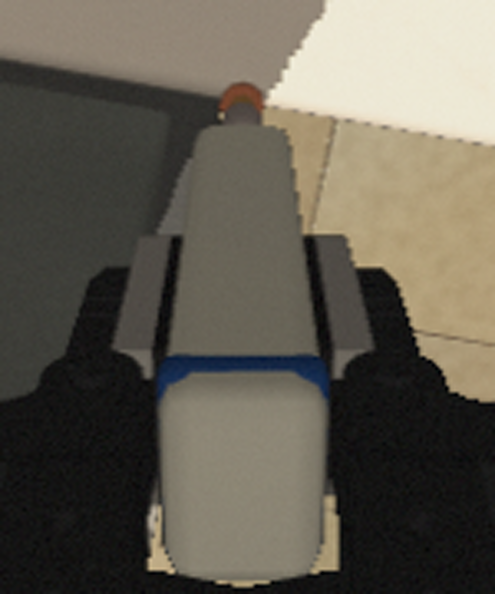

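The close view shows the handle square between the pads with its top at about (243,480). The foot at (242,100) lies on the tool axis. Next I go above the dish.

>>> play_rows(moves=[1,8,-12,-2,0,0,0,1,16,-25,-2,0,0,0,1,16,-26,-2,0,0,0,1,16,-26,-2,0,0,0,1,16,-26,-1,0,0,0,1,16,-26,0,0,0,0,1,14,-22,0,0,0,0,1,8,-12,0,0,0,0,1,0,0,0,0,0,0,1,0,0,0,0,0,0])

```text
time_s: 7.0
tool_pos: [482.5, 37.8, 335.6]
orientation: [0.996, 0.092, -0.0, 0.0]
force: [-0.7, 0.3, -1.8]
finger_gap: 0.226
gripper_force: 58.9
```

```bash
python3 - <<'E'
from h import *
import pickle
plan([483,38.3,283],[0,0,-1],.184);print(robot.sense()['force'])
T=tool()
for n in ('wrist','side'):
    c=robot.capture(n);pickle.dump((T,c),open(n+'4.pkl','wb'))
    if n=='side': cv2.imwrite('pics/s4.png',cv2.resize(c['frame'][130:310,270:410],None,fx=4,fy=3.3,interpolation=cv2.INTER_CUBIC)); continue
    W=world(c,T@c['T_tool_cam']);P=W.reshape(-1,3)
    P=P[(abs(P[:,0]-483)<40)&(abs(P[:,1]-38)<40)&(P[:,2]>103)&(P[:,2]<112)]
    print(len(P),cv2.minEnclosingCircle(P[:,:2].astype(np.float32)),P.min(0),P.max(0))
E
```

```text
at [482.5  37.8 335.6] turn [0.05 0.05 0.05] 1 rows of [0.05 0.05 0.05] | shift [ 0.5 -0.4 52.6] 2 rows of [ 0.27 -0.21 26.32]
[-0.68356803  0.2866937  -1.81407693]
614 ((484.6270446777344, 38.42161178588867), 24.68378257751465) [460.66030012  13.8542962  103.00646501] [508.93771044  62.74935996 109.54395738]
```

View pics/s4.png

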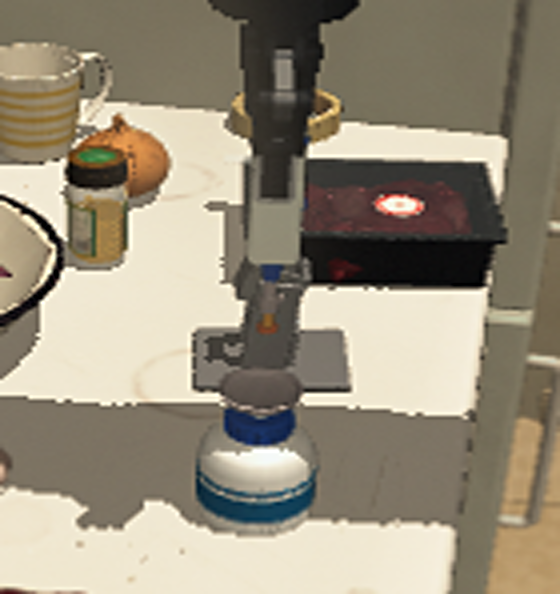

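The side view shows the upright probe with its foot at (267,322), centred above the dish at (260,385).

>>> play_rows(moves=[1,1,-0.5,10,0,0,0,1,0,0,20,0,0,0,1,0,0,15,0,0,0,1,0,0,5,0,0,0,1,0,0,2,0,0,0,1,0,0,2,0,0,0,1,0,0,2,0,0,0,1,0,0,2,0,0,0,1,0,0,2,0,0,0,1,0,0,0,0,0,0])

```text
time_s: 8.1
tool_pos: [484.1, 38.9, 275.7]
orientation: [0.996, 0.092, -0.0, 0.001]
force: [1.3, -0.2, 1.1]
finger_gap: 0.229
gripper_force: 59.3
```

>>> play_rows(moves=[1,0,0,2,0,0,0,1,0,0,2,0,0,0,1,0,0,2,0,0,0,1,0,0,2,0,0,0,1,0,0,2,0,0,0,1,0,0,1,0,0,0,1,0,0,0,0,0,0])

```text
time_s: 8.8
tool_pos: [484.1, 38.9, 264.7]
orientation: [0.996, 0.092, -0.0, 0.0]
force: [1.7, -1.4, 4.8]
finger_gap: 0.228
gripper_force: 59.9
```

>>> play_rows(moves=[1,0,0,1,0,0,0,1,0,0,0.5,0,0,0,1,0,0,0.5,0,0,0,1,0,0,0,0,0,0,1,0,0,0,0,0,0])

```text
time_s: 9.3
tool_pos: [484.2, 39.0, 263.8]
orientation: [0.996, 0.092, 0.0, 0.0]
force: [-0.6, -1.1, 13.5]
finger_gap: 0.227
gripper_force: 61.1
```

>>> play_rows(moves=[1,0,0,-3,0,0,0,1,0,0,-5,0,0,0,1,0,0,-10,0,0,0,1,0,0,-15,0,0,0,1,0,0,-20,0,0,0,1,0,0,-20,0,0,0,1,0,0,-8,0,0,0,1,0,0,0,0,0,0,1,0,0,0,0,0,0])

```text
time_s: 10.2
tool_pos: [483.6, 39.0, 342.7]
orientation: [0.996, 0.092, -0.001, 0.0]
force: [-0.7, -0.3, -1.2]
finger_gap: 0.223
gripper_force: 59.0
```

```bash
python3 - <<'E'
from h import *
import pickle
plan([385,-320,330],[0,0,-1],.184,mm=32);print(robot.sense()['force'])
c=robot.capture('wrist')
W=world(c,c['T_tool_cam']);q=W.reshape(-1,3)
Q=q[(abs(q[:,0])<30)&(abs(q[:,1])<13)&(q[:,2]>15)&(q[:,2]<190)&(c['depth'].ravel()>0)]
for a in (20,40,80,110,150,170):
    S=Q[(Q[:,2]>=a)&(Q[:,2]<a+10)]
    if len(S)>5: print(a,len(S),np.median(S,0).round(1),S.min(0).round(1),S.max(0).round(1))
E
```

```text
at [483.6  39.  342.7] turn [0.03 0.16 0.05] 1 rows of [0.03 0.16 0.05] | shift [-162.6  334.9   12.7] 12 rows of [-13.55  27.91   1.06]
[-0.67304851 -0.30895374 -1.21251842]
20 3539 [ 3.1  0.4 24.1] [-15.3 -13.   20. ] [14.1 13.  30. ]
40 672 [12.4 -0.1 44.8] [  9. -13.  40.] [13.5 13.  50. ]
80 225 [13.   0.4 84.6] [ 9.3 -9.3 80.1] [13.8 10.5 90. ]
110 133 [ 13.4   0.4 114.1] [ 10.   -9.2 110. ] [ 14.1  10.5 119.9]
150 60 [  4.3   0.7 153.6] [  1.   -4.6 150.1] [  5.7   5.3 159.6]
170 80 [  3.5   0.3 175.6] [ -0.9  -4.9 170. ] [  6.2   6.5 178.5]
```

No slip. Next I go to the tray, keeping high.

>>> play_rows(moves=[1,-7,14,0,0,0,0,1,-14,29,0,0,0,0,1,-14,30,0,0,0,0,1,-15,30,0,0,0,0,1,-15,30,0,0,0,0,1,-15,30,0,0,0,0,1,-15,30,0,0,0,0,1,-15,30,0,0,0,0,1,-15,30,0,0,0,0,1,-14,30,0,0,0,0])

```text
time_s: 11.25
tool_pos: [398.3, -265.7, 343.0]
orientation: [0.996, 0.092, -0.001, -0.0]
force: [0.4, -0.0, -1.5]
finger_gap: 0.225
gripper_force: 58.9
```

>>> play_rows(moves=[1,-14,29,6,0,0,0,1,-9,23,6,0,0.1,0,1,0,0,0,0,0,0,1,0,0,0,0,0,0,1,0,0,0,0,0,0])

```text
time_s: 11.75
tool_pos: [386.2, -319.3, 331.7]
orientation: [0.996, 0.092, -0.0, -0.0]
force: [0.0, 1.4, -1.8]
finger_gap: 0.227
gripper_force: 59.1
```

```bash
python3 - <<'E'
from h import *
T=tool();c=robot.capture('wrist');W=world(c,T@c['T_tool_cam'])
im=c['frame'].astype(int);b,g,r=[im[...,i] for i in range(3)]
near=(np.hypot(W[...,0]-435.5,W[...,1]+315.5)<32)&(abs(W[...,2]-56)<8)
L=near&(r>g+45)&(r>110); vv,uu=np.nonzero(L)
hull=near&((g>100)|L)
for m in (L,hull):
    P=W[m];print(len(P),P.mean(0).round(1),cv2.minEnclosingCircle(P[:,:2].astype(np.float32)))
print(uu.min(),uu.max(),vv.min(),vv.max())
cv2.imwrite('pics/w5.png',c['frame'])
plan([436,-315.5,250],[0,0,-1],.184);print(robot.sense()['force'])
E
```

```text
184 [ 436.7 -315.1   57.5] ((436.7886047363281, -315.4485778808594), 16.502965927124023)
912 [ 434.7 -312.6   57.4] ((430.45587158203125, -310.9190673828125), 25.762189865112305)
304 331 121 149
at [ 386.4 -319.3  332. ] turn [ 0.02 -0.02  0.09] 1 rows of [ 0.02 -0.02  0.09] | shift [49.5  5.4 82. ] 4 rows of [12.37  1.34 20.49]
[-0.97794344 -0.01085799 -0.53088733]
```

View pics/w5.png

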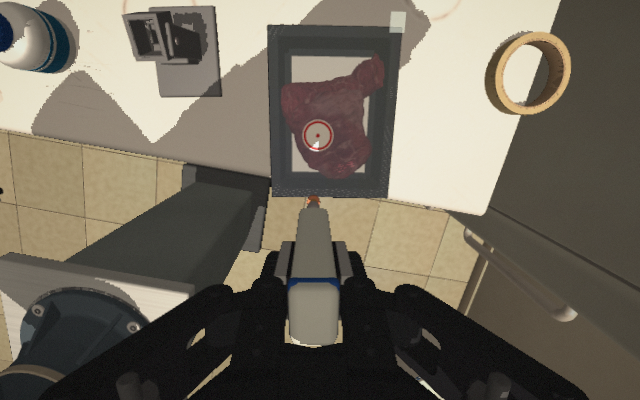

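The ring is at (317,135) and unobstructed, with the foot at (313,200). The label is at about (436.3, -315.7).

>>> play_rows(moves=[1,12,1.4,15,0,0,0,1,15,1.5,20,0,0,0,1,15,1.5,20,0,0,0,1,7.5,1,20,0,0,0,1,0,0,9,0,0,0,1,0,0,0,0,0,0,1,0,0,0,0,0,0,1,0,0,0,0,0,0])

```text
time_s: 12.6
tool_pos: [436.0, -316.5, 249.3]
orientation: [0.996, 0.092, 0.001, 0.001]
force: [-0.2, -0.1, -0.9]
finger_gap: 0.224
gripper_force: 59.1
```

```bash
python3 - <<'E'
from h import *
T=tool();print((T@[.3,.5,180,1])[:3].round(1),robot.sense()['force'].round(2))
plan([436,-315.4,232],[0,0,-1],.184)
c=robot.capture('wrist');W=world(c,T@c['T_tool_cam'])
im=c['frame'].astype(int);b,g,r=[im[...,i] for i in range(3)]
L=(np.hypot(W[...,0]-436,W[...,1]+315.5)<24)&(abs(W[...,2]-56)<5)&(r>g+45)&(r>110)
P=W[L];print(len(P),cv2.minEnclosingCircle(P[:,:2].astype(np.float32)),P.min(0),P.max(0))
cv2.imwrite('pics/w6.png',cv2.resize(c['frame'][150:260,250:380],None,fx=5,fy=5,interpolation=cv2.INTER_CUBIC))
E
```

```text
[ 436.7 -317.3   69.3] [-0.16 -0.05 -0.86]
at [ 436.  -316.5  249.3] turn [ 0.12 -0.09  0.04] 1 rows of [ 0.12 -0.09  0.04] | shift [ 0.2 -1.1 17.3] 1 rows of [ 0.22 -1.1  17.28]
215 ((436.56634521484375, -315.1454162597656), 16.76692008972168) [ 422.29556703 -331.82091623   55.65760533] [ 453.07110832 -299.12711723   59.56599031]
```

View pics/w6.png

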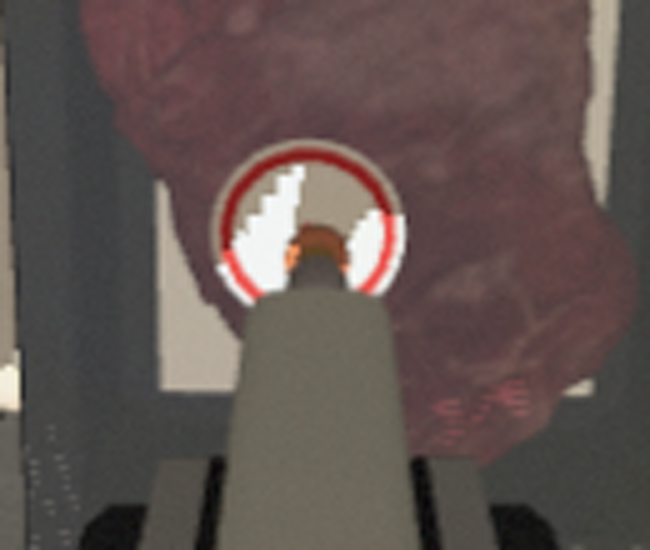

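The foot at (318,242) is inside the ring, whose centre is near (308,228). I shift 1.8 mm to -y of the tool and lower to about half spring.

>>> play_rows(moves=[1,0,-1.8,4,0,0,0,1,0,0,4,0,0,0,1,0,0,3,0,0,0,1,0,0,2,0,0,0,1,0,0,1,0,0,0,1,0,0,1,0,0,0,1,0,0,1,0,0,0,1,0,0,1,0,0,0,1,0,0,0,0,0,0,1,0,0,0,0,0,0])

```text
time_s: 13.65
tool_pos: [435.6, -314.6, 231.1]
orientation: [0.996, 0.092, 0.0, 0.0]
force: [-1.5, 0.7, 1.5]
finger_gap: 0.227
gripper_force: 59.4
```

>>> play_rows(moves=[1,0,0,-0.6,0,0,0,1,0,0,0,0,0,0,1,0,0,0,0,0,0,1,0,0,0,0,0,0,1,0,0,0,0,0,0,1,0,0,0,0,0,0,1,0,0,0,0,0,0,1,0,0,0,0,0,0,1,0,0,0,0,0,0,1,0,0,0,0,0,0])

```text
time_s: 14.65
tool_pos: [435.6, -314.6, 231.7]
orientation: [0.996, 0.092, 0.0, 0.0]
force: [-1.0, 0.8, 0.4]
finger_gap: 0.226
gripper_force: 59.4
```

>>> play_rows(moves=[1,0,0,0,0,0,0,1,0,0,0,0,0,0,1,0,0,0,0,0,0,1,0,0,0,0,0,0,1,0,0,0,0,0,0,1,0,0,0,0,0,0,1,0,0,0,0,0,0,1,0,0,0,0,0,0,1,0,0,0,0,0,0,1,0,0,0,0,0,0])

```text
time_s: 15.65
tool_pos: [435.6, -314.6, 231.7]
orientation: [0.996, 0.092, 0.0, 0.0]
force: [-0.8, 0.4, 1.5]
finger_gap: 0.23
gripper_force: 59.4
```

>>> play_rows(moves=[1,0,0,0,0,0,0,1,0,0,0,0,0,0,1,0,0,0,0,0,0,1,0,0,0,0,0,0,1,0,0,0,0,0,0,1,0,0,0,0,0,0,1,0,0,0,0,0,0,1,0,0,0,0,0,0,1,0,0,0,0,0,0,1,0,0,0,0,0,0])

```text
time_s: 16.65
tool_pos: [435.6, -314.6, 231.7]
orientation: [0.996, 0.092, 0.0, 0.0]
force: [-1.7, 1.0, 0.3]
finger_gap: 0.228
gripper_force: 59.4
```

>>> play_rows(moves=[1,0,0,0,0,0,0,1,0,0,0,0,0,0,1,0,0,0,0,0,0,1,0,0,0,0,0,0,1,0,0,0,0,0,0])

```text
time_s: 17.15
tool_pos: [435.6, -314.6, 231.7]
orientation: [0.996, 0.092, 0.0, 0.0]
force: [-1.1, 1.1, 1.0]
finger_gap: 0.227
gripper_force: 59.4
```

```bash
python3 - <<'E'
from h import *
T=tool();c=robot.capture('wrist');W=world(c,T@c['T_tool_cam'])
im=c['frame'].astype(int);b,g,r=[im[...,i] for i in range(3)]
L=(np.hypot(W[...,0]-436,W[...,1]+315.5)<24)&(abs(W[...,2]-56)<4)&(r>g+45)&(r>110)
P=W[L];print(len(P),P.min(0).round(1),P.max(0).round(1),(T@[.3,.5,176,1])[:3].round(1))
q=world(c,c['T_tool_cam'])
m=(abs(q[...,0])<9)&(abs(q[...,1])<9)&(q[...,2]>145)&(W[...,2]>57.5);Q=q[m];print(len(Q),Q.min(0).round(1),Q.max(0).round(1))
m=(abs(q[...,0])<30)&(abs(q[...,1])<13)&(q[...,2]>20)&(q[...,2]<125);Q=q[m];print(Q.min(0).round(1),Q.max(0).round(1))
cv2.imwrite('pics/w7.png',cv2.resize(c['frame'][150:260,250:380],None,fx=5,fy=5,interpolation=cv2.INTER_CUBIC))
s=robot.sense();print(s['time_s'],s['force'].round(2),s['tool_pos'].round(1))
E
```

```text
222 [ 425.6 -331.9   55.3] [ 453.1 -299.    60. ] [ 436.1 -315.1   55.7]
220 [ -4.8  -8.4 149.3] [  8.8   9.  174.2]
[-14.8 -13.   20. ] [ 14.1  13.  120.3]
17.2 [-1.33  1.1   0.67] [ 435.6 -314.6  231.7]
```

View pics/w7.png

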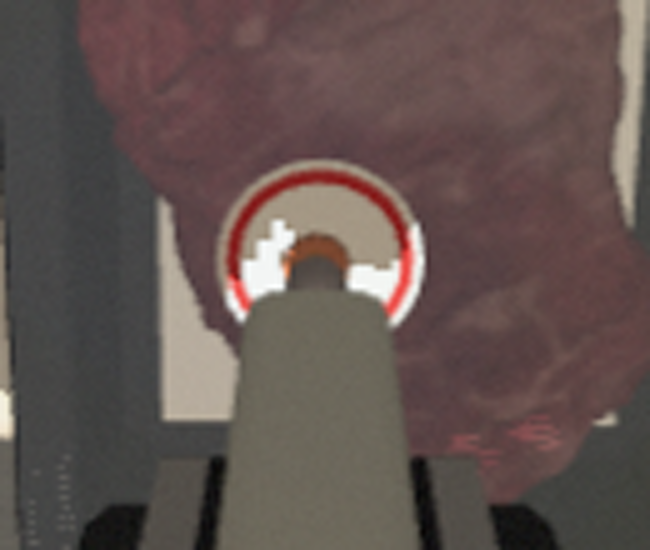

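The foot at about (317,262) sits at the ring's centre near (320,256). The spring force is about 2 N and it has held still for 3.5 s, so I hand in.

```bash
python3 -c "
from bench import robot
print(robot.job_done())"
```

```text
the job is handed in; nothing more can be done
None
```

I sanitised the probe in the dispenser, then held it upright on the label's centre for over 3 seconds with the tip about half in, and handed the job in still holding it there; the hand-in returned no verdict.

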